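Open the unknown-handed tank cap over a saucer

ROBOT

A 7-joint arm with a two-finger parallel gripper is mounted at the origin on the work surface. World frame = base frame: x ahead of the robot, y to its left, z up, the work surface at z = 0. Lengths are in m, angles in rad, forces in N, time in s.
With the tool pointing down it reaches from about 0.425 to 0.925 m from the base axis. Payload 6.8 kg.
Tool frame: the origin (TCP) lies at the very end of the fingers, on their centre line; the grasp point (between the pads) lies 19 mm behind it; x points along the fingers, y is the direction in which the jaws open and shut, and the axes are right-handed (so a half turn about x gives the same grasp; the last joint's range is limited). The gripper opens to 85 mm and grips with 20 to 120 N. Pads are 22 mm wide; open, the fingers measure 114 mm over their backs; the gripper's body (76 mm by 85 mm) begins 54 mm behind the grasp point. The pads swing forward as they close: fully open they stand 13 mm farther back than shut.
Start: joints at [1.075, 0.477, 0.022, 1.555, -0.011, 1.109, -0.083], TCP at [0.255, -0.625, 0.192] pointing down, gripper open.
Joint ranges: [-2.96, 2.96], [-0.34, 2.1], [-1.41, 1.46], [0.24, 2.44], [-1.37, 4.51], [0.17, 1.92], [-2.96, 2.96]. Speed limits (rad/s): [2.39, 2.39, 3.14, 3.14, 3.14, 3.14, 3.14].

INTERFACE

Orientations are given as a rotation vector (axis times angle).
In Python, from bench import get_obs, grab_frame, camera_info, hand_in gives the robot as it stands.
- The arm moves only by the tool apply_moves, never from a script. Its argument "series" is text: rows parted by semicolons, each of 7 numbers parted by spaces: the turn, a rotation vector about the tool's x, y, z in rad, then the shift along the tool's x, y, z in m, then the opening, from 0 (shut) to 1 (fully open). In form: wx wy wz tx ty tz hand; .... A call has 1 to 12 rows; each row is the pose to reach, as a shift and turn from the pose commanded when the call began, along the tool's axes at that moment; what a row does not reach only later rows make up. A row lasts 1/8 s, in which the tool goes at most 62.5 mm and 10.7 degrees, less where a joint would pass 70% of its speed; a pose out of reach is approached as far as the arm can. A call with a gripper value outside its range is refused whole. The fingers move at their own pace and stop on an object; "force" is the grip in N (left out, the last holds). Time passes only in rows, so rows that repeat a pose let the fingers close. It gives the time, the measured TCP pose, the force and the opening at its end, in the units of the state.
- get_obs(): the state, without advancing time (a new reading comes with each control period).
- grab_frame(name): name is "scene" or "top" or "wrist"; returns the picture (384x512x3 uint8, blue, green, red); there is no depth.
- camera_info(name): a dict with "fov_y" (degrees; the focal length in pixels is half the picture's height over the tangent of half this angle, whatever the lens; pixels are square), "cx", "cy" (the principal point, pixels), "rvec" (rotation vector, rad) and "tvec" (3), from world to camera coordinates, as OpenCV has them. Camera axes: x right, y down, z forward; pixel columns grow to the right and rows downward; lengths in m; the calibration is good to about 2 mm. A picture is of the moment at which its call begins: read the wrist's pose just before it. camera_info takes no time and is no camera call; for the wrist camera it gives the pose at the moment of the call.
- hand_in(): hands the job in, once; it reports no verdict.
The state is a dict: "clock": time; "joints": joint angles; "qvel": joint speeds; "tau": joint torques, N m; "tcp_pos": TCP position; "orientation": TCP orientation; "contact_force": force on the tool from outside, world axes, zero at the start; "moment": the same for the moment, N m; "grip_width": finger opening in m.
Only numpy, scipy, OpenCV 4.12 (cv2) and the standard library are available. Lean on these libraries where they do the work, as an engineer would, in place of code of your own. Each camera call takes 0.05 s, during which the arm holds its last target.

TASK

First slide the terracotta saucer along the bench, without lifting it, until it sits centred on the round yellow mat. Then take the blue cap off its green tank: nobody knows whether its quarter-turn thread is left- or right-handed, so try both ways until it comes free. Finish still gripping the blue cap, holding it still and upright in the air over the middle of the saucer, well clear of it (10 cm or more above the bench), and leave the white-capped tank and everything else where it stands.

Things in the scene. Friction and masses are not known exactly. Their poses are not given: they have to be found in the camera images.
- saucer_mid (a point): Terracotta plant saucer (loose, 0.25-0.5 kg), round, 26 mm tall; the outside is 116 mm across at the foot and 132 mm at the rim, the rim wall is 8 mm thick and the floor 6 mm. The rim can be pinched from above, one finger inside and one outside, or pushed. The point is on its axis, half-way up (13 mm); z up.
- mat: Flat round yellow mat with a thin black edge, 170 mm across, under 1 mm thick, fixed flush to the bench (nothing catches on it). Origin at its centre.
- tank: Green steel tank with the BLUE cap, heavy, immovable, round: 144 mm across and 112 mm tall, a sloping shoulder up to 140 mm, then a plain mouth 58 mm across up to 170 mm, where the cap sits. A small brass tap with a blue handle sticks out low on its -x side. Origin on its axis at the bench, z up.
- cap_grip (a point): Blue cap (loose, under 0.15 kg): a disc 62 mm across, 9 mm thick, with an upright grip bar on top, 50 mm long (along the cap's own x), 16 mm wide (y), 25 mm tall, to be pinched across its width. The point is the bar's middle, 21 mm above the disc's underside, 191 mm above the bench while closed; z up. A key under the disc reaches 17 mm into the mouth.
- tank_mouth (a point): Centre of the tank's mouth (170 mm up), axes as the tank's. Thread: the bar starts within 6 degrees of the tank's x. The right way it turns freely to a stop 63 degrees from x, and there (60, give or take 5) lifts straight out, clear after 20 mm. The wrong way: hard stop at 15 degrees. Elsewhere it is held (1 mm play). Right may be clockwise or anticlockwise, nothing visible tells.
- tank2: Second green tank just like the first, with a WHITE cap and a white tap handle; not to be opened. Origin on its axis at the bench. Immovable.
- cap2_grip (a point): White cap on the second tank, same shape as the blue one; leave it. Point: middle of its grip bar.
- pot_mid (a point): Bystander: terracotta flower pot, 90 mm across, 85 mm tall. Point half-way up.
- bluepot_mid (a point): Bystander: blue glazed pot, 100 mm across, 75 mm tall. Point half-way up.
- feed_mid (a point): Bystander: amber bottle, 60 mm across, 150 mm tall. Point half-way up.
- bird_mid (a point): Bystander: white ceramic bird figurine, 60 mm across, 130 mm tall. Point half-way up.

How it is judged:
By the outcome, as a careful person would: the job done as asked, in the order asked, and still so for the second after the job is handed in, while the arm keeps its last pose, push and grip.
It also fails if it takes over 64 s, if anything falls off the work surface, if the arm or the gripper's body presses on something with over 40 N, if the wrist force passes 120 N, or if a joint passes its speed limit or range.

## Working session

There is one attempt and no reset: what is moved stays moved. The work goes in short steps, Python scripts to look and compute and a tool call to move; the robot and the scene stay as the last step left them, time stands still between calls to the robot, and variables do not carry over. Pictures are saved under pics/ and viewed, and the job is handed in when it is done.

Besides the shell and the picture viewer there is one more tool, called after "Request:" by a JSON object that holds its "name" and its "arguments". apply_moves: Moves the arm, as the interface text tells. Its arguments: {"type":"object","properties":{"series":{"type":"string"},"force":{"type":"number"}},"required":["series"]}

```bash
mkdir -p pics; ls; python3 - <<'E'
from bench import *
import cv2
for n in ["scene","top","wrist"]:
    print(n,camera_info(n)); cv2.imwrite(f"pics/{n}0.png",grab_frame(n))
print(get_obs())
E
```

```text
pics
scene {'fov_y': 49.385733144426844, 'cx': 258.4509997648768, 'cy': 186.59140808337213, 'rvec': array([ 1.92650796,  1.05028317, -0.60492025]), 'tvec': array([-0.27968539, -0.14334398,  1.85323343])}
top {'fov_y': 42.07940248708712, 'cx': 260.9643405992377, 'cy': 198.08727002160708, 'rvec': array([ 2.21484912, -2.15387783,  0.04604065]), 'tvec': array([-0.05307158,  0.59452768,  1.62818342])}
wrist {'fov_y': 68.28536418873647, 'cx': 256.52653320178126, 'cy': 189.4791548865548, 'rvec': array([-2.3936157 ,  1.60754692,  0.24432802]), 'tvec': array([-0.67304824, -0.03826351,  0.37917758])}
{'clock': 0.15, 'joints': array([ 1.07488218,  0.47761369,  0.02236899,  1.55620092, -0.01151851,
        1.10929208, -0.08309065]), 'qvel': array([ 0.00147355, -0.00210343,  0.00283005, -0.0035563 , -0.00106524,
        0.00047261,  0.00048999]), 'tau': array([ 3.22215594e-03, -5.96924579e+01,  1.61028944e+00, -2.81489217e+01,
        1.26555300e-02,  6.54380943e-03,  1.81201460e-05]), 'tcp_pos': array([ 0.25505727, -0.62441714,  0.19135709]), 'orientation': array([ 2.00904566,  0.39596747, -2.00977263]), 'contact_force': array([ 1.14048227,  0.4053027 , -0.37518294]), 'moment': array([-0.00900534, -0.04262868,  0.01241618]), 'grip_width': 0.08543232517101185}
```

View pics/scene0.png

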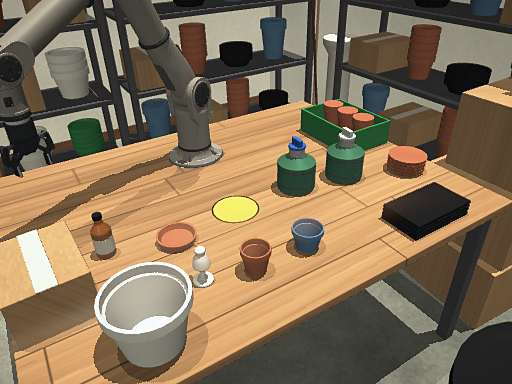

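View pics/top0.png

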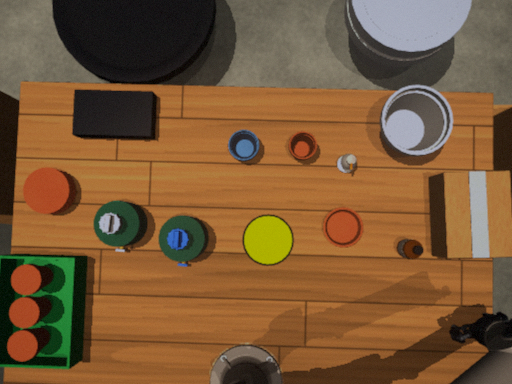

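View pics/wrist0.png

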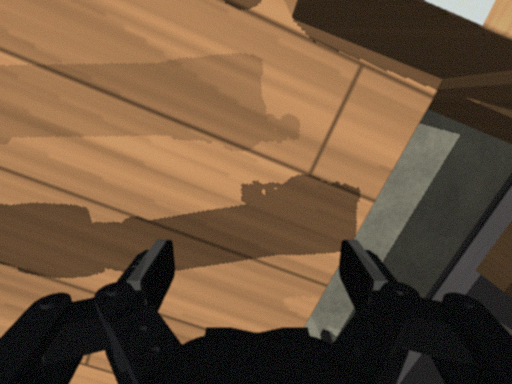

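Top view: saucer around (343,227), mat (268,240), blue-capped tank (183,239), white-capped (119,224); robot base is at the bottom. Next I'll measure the positions.

```bash
cat > h.py <<'E'
import numpy as np, cv2
from scipy.spatial.transform import Rotation as R
def cam(ci):
    f=192/np.tan(np.radians(ci['fov_y']/2)); Rm=R.from_rotvec(ci['rvec']).as_matrix()
    return f,Rm,np.array(ci['tvec']),ci['cx'],ci['cy']
def ray(ci,p,z):
    f,Rm,t,cx,cy=cam(ci); d=Rm.T@np.array([(p[0]-cx)/f,(p[1]-cy)/f,1]); o=-Rm.T@t
    return o+d*(z-o[2])/d[2]
def proj(ci,X):
    f,Rm,t,cx,cy=cam(ci); c=Rm@np.array(X)+t; return np.array([cx+f*c[0]/c[2],cy+f*c[1]/c[2]])
def comps(img,lo,hi,amin=30):
    m=cv2.inRange(cv2.cvtColor(img,cv2.COLOR_BGR2HSV),np.array(lo),np.array(hi))
    cs,_=cv2.findContours(m,cv2.RETR_EXTERNAL,cv2.CHAIN_APPROX_NONE)
    return [c for c in cs if cv2.contourArea(c)>amin]
def plane_fit(ci,c,z):
    P=np.array([ray(ci,p,z)[:2] for p in c[:,0,:].astype(float)])
    (x,y),r=cv2.minEnclosingCircle(P.astype(np.float32)*1000)
    # least squares circle
    A=np.c_[2*P,np.ones(len(P))]; s=np.linalg.lstsq(A,(P**2).sum(1),rcond=None)[0]
    return s[:2].round(4),round(float(np.sqrt(s[2]+s[0]**2+s[1]**2)),4),(round(x/1000,4),round(y/1000,4)),round(r/1000,4)
E
python3 - <<'E'
from bench import *
from h import *
for n in ["top","scene"]:
    ci=camera_info(n); im=cv2.imread(f"pics/{n}0.png")
    print(n,"campos",-cam(ci)[1].T@cam(ci)[2])
    print("base proj",proj(ci,[0,0,0]))
    for nm,lo,hi,z in [("yellow",(25,150,100),(35,255,255),0.0005),("terra",(0,130,90),(9,255,255),0.026),("blue",(105,150,60),(125,255,255),0.195),("bluepot",(100,80,40),(120,255,255),0.075),("green",(65,80,20),(90,255,130),0.112)]:
        for c in comps(im,lo,hi):
            print(nm,cv2.boundingRect(c),cv2.contourArea(c),*plane_fit(ci,c,z))
E
```

```text
top campos [ 0.50129403 -0.06335337  1.65890073]
base proj [244.69448372 380.34828485]
yellow (244, 216, 48, 49) 1790.0 [ 0.46   -0.0621] 0.0789 (0.46, -0.0624) 0.0807
terra (7, 330, 31, 32) 704.5 [0.0951 0.7247] 0.0485 (0.0949, 0.7255) 0.0506
terra (9, 297, 31, 30) 679.5 [0.2027 0.725 ] 0.0478 (0.2022, 0.7248) 0.0501
terra (11, 265, 31, 29) 674.0 [0.3088 0.7246] 0.0479 (0.3088, 0.7252) 0.0509
terra (324, 208, 39, 39) 1113.5 [ 0.5089 -0.307 ] 0.0612 (0.509, -0.3058) 0.0638
terra (24, 168, 46, 46) 1598.5 [0.6023 0.6726] 0.0748 (0.6021, 0.6731) 0.0774
terra (289, 132, 28, 28) 280.5 [ 0.7734 -0.1673] 0.0391 (0.7734, -0.1683) 0.046
blue (167, 228, 22, 22) 327.5 [0.4599 0.2026] 0.03 (0.4598, 0.2026) 0.0319
bluepot (167, 228, 22, 22) 344.5 [0.4566 0.2244] 0.0333 (0.4562, 0.2241) 0.0355
bluepot (229, 131, 30, 30) 370.0 [0.7597 0.0239] 0.0417 (0.7609, 0.0231) 0.0485
green (0, 255, 75, 113) 1773.0 [0.2183 0.6646] 0.1476 (0.2235, 0.6422) 0.2011
green (0, 255, 26, 18) 117.5 [0.3701 0.7339] 0.0288 (0.3683, 0.7303) 0.0421
green (160, 216, 43, 45) 653.0 [0.4572 0.2092] 0.0558 (0.4593, 0.2054) 0.06
[... 1354 characters left out ...]
 0.0595
green (326, 172, 36, 12) 132.5 [0.6384 0.2797] 0.0485 (0.6364, 0.2838) 0.0617
green (278, 169, 37, 19) 404.5 [0.5605 0.1329] 0.0586 (0.5498, 0.141) 0.0785
green (278, 164, 38, 10) 93.0 [0.4832 0.1918] 0.0591 (0.4917, 0.187) 0.0679
green (326, 158, 37, 19) 390.5 [0.5968 0.3213] 0.0606 (0.589, 0.3318) 0.0809
green (278, 153, 29, 13) 85.5 [0.4394 0.2053] 0.0397 (0.441, 0.21) 0.0636
green (68, 119, 37, 38) 988.0 [-0.2236 -0.3968] 0.1509 (-0.2269, -0.4128) 0.1954
green (301, 110, 89, 53) 1549.0 [0.374  0.4973] 0.178 (0.3452, 0.4982) 0.2711
green (305, 104, 19, 15) 119.5 [0.1285 0.5956] 0.06 (0.138, 0.6014) 0.0868
green (340, 100, 47, 25) 82.5 [0.238  0.6509] 0.1374 (0.2313, 0.7245) 0.1573
```

```bash
python3 - <<'E'
from bench import *
from h import *
ci=camera_info("scene"); im=cv2.imread("pics/scene0.png")
for c in comps(im,(22,80,150),(38,255,255),300): print("mat scene",cv2.boundingRect(c),*plane_fit(ci,c,0.0005))
for X in [(.46,-.062,0),(.509,-.307,.026),(.459,.205,.112),(.459,.205,.204)]: print(X,proj(ci,X))
o=get_obs(); M=R.from_rotvec(o['orientation']).as_matrix(); print(M.round(3))
t=cv2.imread("pics/top0.png"); a=cv2.resize(t[200:285,80:210],None,fx=3,fy=3,interpolation=cv2.INTER_CUBIC)
b=cv2.resize(im[120:220,260:370],None,fx=3,fy=3,interpolation=cv2.INTER_CUBIC)
H=np.zeros((max(a.shape[0],b.shape[0]),a.shape[1]+b.shape[1],3),np.uint8);H[:a.shape[0],:a.shape[1]]=a;H[:b.shape[0],a.shape[1]:]=b
cv2.imwrite("pics/zoom.png",H)
ct=camera_info("top")
for p,z in [((347,160),.13),((405,248),.15)]: print(ray(ct,p,z))
E
```

```text
mat scene (213, 196, 45, 26) [ 0.4621 -0.0594] 0.0773 (0.4613, -0.0581) 0.0807
(0.46, -0.062, 0) [234.08746753 208.43400444]
(0.509, -0.307, 0.026) [174.42008974 233.65366803]
(0.459, 0.205, 0.112) [295.03937047 160.64024795]
(0.459, 0.205, 0.204) [295.73362379 138.16958968]
[[-0.001  0.378 -0.926]
 [ 0.001 -0.926 -0.378]
 [-1.    -0.001  0.   ]]
[ 0.71377582 -0.29941825  0.13      ]
[ 0.45014206 -0.47462385  0.15      ]
```

View pics/zoom.png

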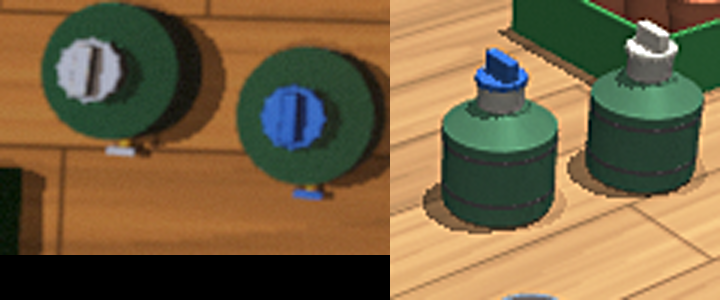

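Request:
{"name": "apply_moves", "arguments": {"series": "0 0 0 -0.02 -0.01 -0.018 0; 0.02 0 0 -0.03 -0.03 -0.054 0; 0.04 0 0 -0.03 -0.055 -0.1 0; 0.06 0 0 -0.03 -0.08 -0.145 0; 0.08 0 0 -0.03 -0.105 -0.19 0; 0.1 0 0 -0.03 -0.13 -0.235 0; 0.13 0 0 -0.02 -0.155 -0.28 0; 0.16 0 0 0.01 -0.178 -0.32 0; 0.19 0 0 0.05 -0.19 -0.345 0; 0.19 0 0 0.08 -0.1976 -0.355 0; 0.19 0 0 0.1 -0.1976 -0.355 0; 0.19 0 0 0.12 -0.1976 -0.355 0", "force": 40}}

```text
clock: 1.65
tcp_pos: [0.5105, -0.306, 0.0728]
orientation: [2.118, 0.212, -2.115]
contact_force: [0.4, -1.0, -0.2]
grip_width: -0.0001
```

```bash
python3 - <<'E'
from bench import *
from h import *
cv2.imwrite("pics/w1.png",grab_frame("wrist"));cv2.imwrite("pics/t1.png",grab_frame("top"))
o=get_obs();print(o);print(R.from_rotvec(o['orientation']).as_matrix().round(3))
E
```

```text
{'clock': 1.75, 'joints': array([ 0.50734639,  0.48624495, -0.09263585,  1.85194329,  0.05903019,
        0.80874905, -0.98690861]), 'qvel': array([ 0.00817964, -0.02511794,  0.00252662, -0.02908668, -0.00348619,
        0.02866239,  0.0056819 ]), 'tau': array([-1.87492435e-02, -5.42430639e+01,  5.19273570e-02, -2.30003625e+01,
        5.79109986e-02, -4.16153390e-01, -3.22247751e-02]), 'tcp_pos': array([ 0.50871986, -0.30566756,  0.07136096]), 'orientation': array([ 2.11516763,  0.21373334, -2.11955038]), 'contact_force': array([ 0.0715737 ,  0.0183389 , -0.28565211]), 'moment': array([ 0.0279941 ,  0.08541373, -0.03885239]), 'grip_width': 0.00016878459548357592}
[[-0.002  0.198 -0.98 ]
 [ 0.002 -0.98  -0.198]
 [-1.    -0.002  0.002]]
```

View pics/w1.png

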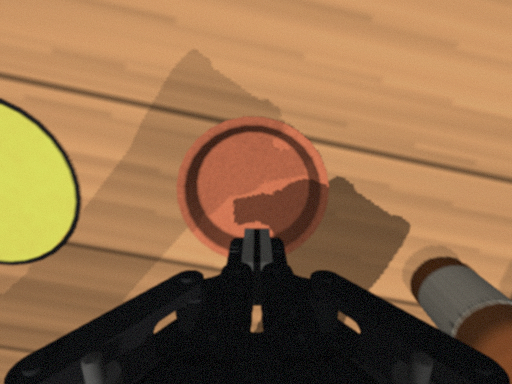

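View pics/t1.png

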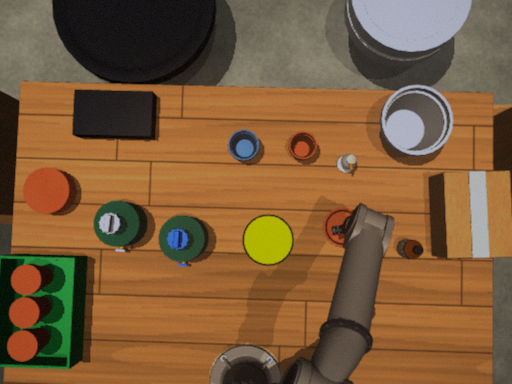

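Wrist view: saucer at (253,187), mat edge at left, shut fingers tipped at (257,238), hanging above the saucer.

```bash
python3 - <<'E'
from bench import *
from h import *
ci=camera_info("wrist"); im=cv2.imread("pics/w1.png")
print(proj(ci,[.5087,-.3057,.0714]), proj(ci,[.509,-.307,.026]))
for c in comps(im,(0,90,60),(9,255,255),2000):
  print(cv2.boundingRect(c)); (x,y),_,_=cv2.fitEllipse(c); 
  up=c[c[:,0,1]<200]; print(plane_fit(ci,up.reshape(-1,1,2),.026))
E
```

```text
[258.20302808 216.0016859 ] [259.56778334 195.17854135]
(177, 117, 152, 140)
(array([ 0.5089, -0.3008]), 0.063, (0.5115, -0.3003), 0.0635)
```

Request:
{"name": "apply_moves", "arguments": {"series": "0 0 0 0.02 0 0 0; 0 0 0 0.04 0 0 0; 0 0 0 0.052 0 0 0; 0 0 0 0.056 0 0 0; 0 0 0 0.056 0 0 0"}}

```text
clock: 2.38
tcp_pos: [0.5096, -0.3077, 0.0167]
orientation: [2.118, 0.21, -2.117]
contact_force: [-0.0, 0.3, -0.3]
grip_width: -0.0003
```

Request:
{"name": "apply_moves", "arguments": {"series": "0 0 0 0.003 -0.015 0 0; 0 0 0 0.003 -0.03 0 0; 0 0 0 0.003 -0.04 0 0; 0 0 0 0.003 -0.05 0 0; 0 0 0 0.003 -0.065 0 0; 0 0 0 0.003 -0.08 0 0; 0 0 0 0.003 -0.095 0 0; 0 0 0 0.003 -0.11 0 0; 0 0 0 0.003 -0.125 0 0; 0 0 0 0.003 -0.135 0 0; 0 0 0 0.003 -0.14 0 0; 0 0 0 0.003 -0.14 0 0"}}

```text
clock: 3.88
tcp_pos: [0.4817, -0.1704, 0.0131]
orientation: [2.117, 0.21, -2.117]
contact_force: [0.7, 0.2, 0.8]
grip_width: 0.0002
```

```bash
cat > look.py <<'E'
from bench import *
from h import *
import sys
n=sys.argv[1]
ct=camera_info("top"); t=grab_frame("top"); cv2.imwrite(f"pics/{n}.png",cv2.resize(t[180:290,150:400],None,fx=3,fy=3,interpolation=cv2.INTER_CUBIC))
for c in comps(t,(0,130,70),(9,255,255),200):
    p=plane_fit(ct,c,.026)
    if p[0][1]<.3 and p[0][0]<.65: print("terra",cv2.boundingRect(c),*p)
o=get_obs(); print(o['clock'],o['tcp_pos'],o['contact_force'],o['grip_width'])
E
python3 look.py s1
```

```text
terra (326, 208, 37, 39) [ 0.5103 -0.3114] 0.0582 (0.5089, -0.3061) 0.0637
3.925 [ 0.481796  -0.1707795  0.0131485] [ 0.38396828 -0.33653511  0.71302877] -0.0007168687063403909
```

View pics/s1.png

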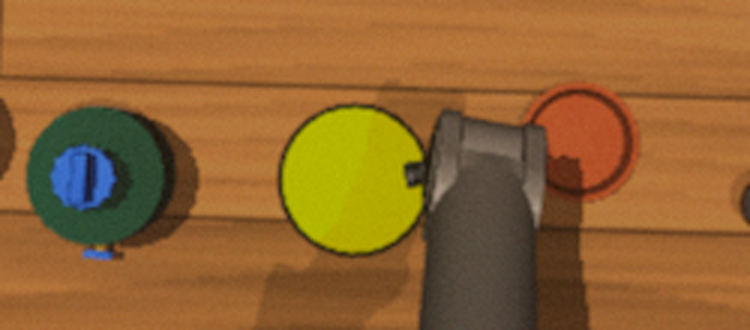

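The saucer has not moved (still 580,140 in the zoom): the fingers went over its rim. I'll find the true fingertip height from the wrist view.

```bash
python3 - <<'E'
from bench import *
from h import *
ci=camera_info("wrist"); o=get_obs(); M=R.from_rotvec(o['orientation']).as_matrix()
im=grab_frame("wrist")
for d in [0,.01,.02,.03]:
  for z in (-.011,.011):
    print(d,z,proj(ci,o['tcp_pos']+M@np.array([-d,0,z])).round(1))
cv2.imwrite("pics/w2.png",cv2.resize(im[150:300,160:360],None,fx=4,fy=4,interpolation=cv2.INTER_CUBIC))
E
```

```text
0 -0.011 [258.2 200.9]
0 0.011 [258.1 230.5]
0.01 -0.011 [258.3 206.1]
0.01 0.011 [258.2 236.9]
0.02 -0.011 [258.4 211.8]
0.02 0.011 [258.3 244.1]
0.03 -0.011 [258.5 218.2]
0.03 0.011 [258.4 252.1]
```

View pics/w2.png

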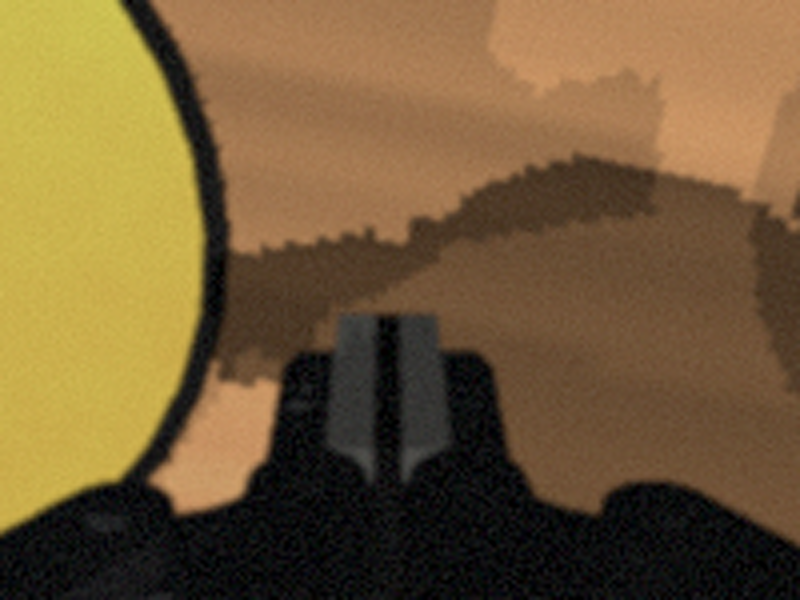

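Pads' tip shows at about row 229, behind where the TCP should project (~201-215). I'll check with the scene camera.

```bash
python3 - <<'E'
from bench import *
from h import *
ci=camera_info("scene"); o=get_obs(); M=R.from_rotvec(o['orientation']).as_matrix()
im=grab_frame("scene")
x0,y0=150,150
a=cv2.resize(im[y0:y0+110,x0:x0+140],None,fx=5,fy=5,interpolation=cv2.INTER_CUBIC)
for d in [0,.01,.02,.03]:
    p=proj(ci,o['tcp_pos']+M@np.array([-d,0,0])); print(d,p.round(1),((p-[x0,y0])*5).round())
cv2.imwrite("pics/sc2.png",a)
E
```

```text
0 [209.1 218.6] [296. 343.]
0.01 [208.9 216.2] [295. 331.]
0.02 [208.7 213.8] [293. 319.]
0.03 [208.4 211.4] [292. 307.]
```

View pics/sc2.png

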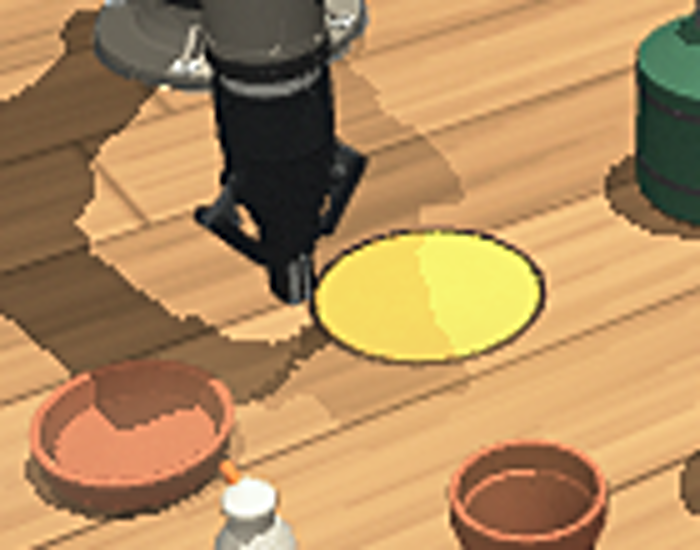

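Scene view: the fingertips sit at about (293,303) in the zoom, matching a point ~33 mm behind the reported TCP. So the real tips are roughly 3 cm higher than described. I'll touch the bench gently here to measure it.

Request:
{"name": "apply_moves", "arguments": {"series": "0 0 0 0.01 0 0 0; 0 0 0 0.02 0 0 0; 0 0 0 0.022 0 0 0; 0 0 0 0.022 0 0 0"}}

```text
clock: 4.53
tcp_pos: [0.4814, -0.1704, -0.0093]
orientation: [2.117, 0.21, -2.118]
contact_force: [0.4, 0.1, 0.1]
grip_width: -0.0001
```

Request:
{"name": "apply_moves", "arguments": {"series": "0 0 0 0.003 0 0 0; 0 0 0 0.005 0 0 0; 0 0 0 0.006 0 0 0; 0 0 0 0.007 0 0 0; 0 0 0 0.007 0 0 0"}}

```text
clock: 5.15
tcp_pos: [0.4817, -0.1704, -0.0159]
orientation: [2.117, 0.21, -2.117]
contact_force: [0.3, 0.1, 0.7]
grip_width: 0.0
```

```bash
python3 - <<'E'
from bench import *
from h import *
ci=camera_info("scene"); o=get_obs(); M=R.from_rotvec(o['orientation']).as_matrix()
im=grab_frame("scene")
x0,y0=180,180
a=cv2.resize(im[y0:y0+60,x0:x0+80],None,fx=9,fy=9,interpolation=cv2.INTER_CUBIC)
for d in [0,.01,.02,.03]:
    p=proj(ci,o['tcp_pos']+M@np.array([-d,0,0])); print(d,p.round(1),((p-[x0,y0])*9).round())
cv2.imwrite("pics/sc3.png",a)
E
```

```text
0 [210.  225.3] [270. 408.]
0.01 [209.7 223. ] [267. 387.]
0.02 [209.5 220.7] [265. 366.]
0.03 [209.2 218.3] [263. 345.]
```

View pics/sc3.png

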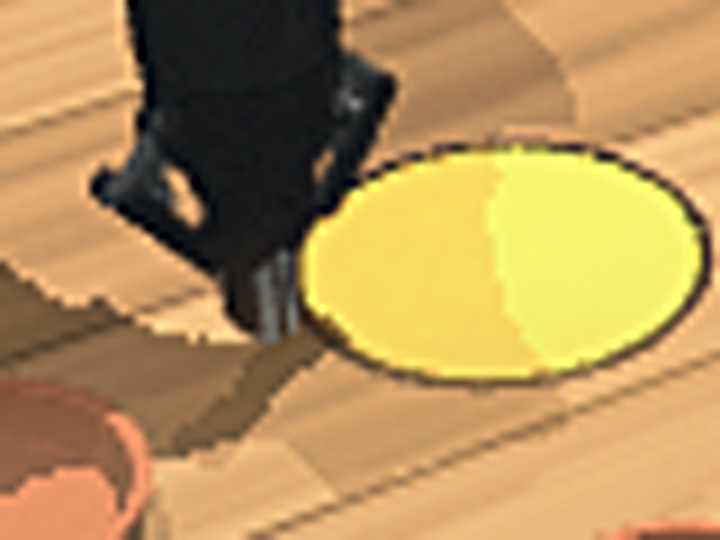

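Tip now at (278,340), ~16 mm above the bench by the same reckoning; no contact yet.

Request:
{"name": "apply_moves", "arguments": {"series": "0 0 0 0.003 0 0 0; 0 0 0 0.006 0 0 0; 0 0 0 0.008 0 0 0; 0 0 0 0.009 0 0 0; 0 0 0 0.009 0 0 0"}}

```text
clock: 5.82
tcp_pos: [0.4816, -0.1704, -0.025]
orientation: [2.117, 0.21, -2.118]
contact_force: [0.6, 0.8, 0.3]
grip_width: 0.0001
```

Request:
{"name": "apply_moves", "arguments": {"series": "0 0 0 0.001 0 0 0; 0 0 0 0.002 0 0 0; 0 0 0 0.003 0 0 0; 0 0 0 0.003 0 0 0"}}

```text
clock: 6.32
tcp_pos: [0.4816, -0.1705, -0.028]
orientation: [2.117, 0.21, -2.118]
contact_force: [-0.5, 0.5, -0.3]
grip_width: 0.0
```

Request:
{"name": "apply_moves", "arguments": {"series": "0 0 0 0.001 0 0 0; 0 0 0 0.002 0 0 0; 0 0 0 0.002 0 0 0"}}

```text
clock: 6.7
tcp_pos: [0.4816, -0.1705, -0.03]
orientation: [2.117, 0.21, -2.118]
contact_force: [0.1, 0.4, -0.1]
grip_width: -0.0002
```

Request:
{"name": "apply_moves", "arguments": {"series": "0 0 0 0.001 0 0 0; 0 0 0 0.002 0 0 0; 0 0 0 0.002 0 0 0"}}

```text
clock: 7.08
tcp_pos: [0.4816, -0.1704, -0.032]
orientation: [2.117, 0.21, -2.118]
contact_force: [0.1, -0.1, 0.4]
grip_width: 0.0
```

Request:
{"name": "apply_moves", "arguments": {"series": "0 0 0 0.001 0 0 0; 0 0 0 0.002 0 0 0; 0 0 0 0.002 0 0 0"}}

```text
clock: 7.45
tcp_pos: [0.4816, -0.1704, -0.034]
orientation: [2.117, 0.21, -2.118]
contact_force: [0.0, -0.2, 0.6]
grip_width: -0.0
```

```bash
python3 - <<'E'
from bench import *
from h import *
ci=camera_info("scene"); o=get_obs(); M=R.from_rotvec(o['orientation']).as_matrix()
im=grab_frame("scene")
x0,y0=180,180
a=cv2.resize(im[y0:y0+60,x0:x0+80],None,fx=9,fy=9,interpolation=cv2.INTER_CUBIC)
p=proj(ci,[.4816,-.1705,0]); print(p,(p-[x0,y0])*9,o['tcp_pos'],o['contact_force'])
cv2.imwrite("pics/sc4.png",a)
E
```

```text
[209.55549788 221.60767226] [265.9994809  374.46905034] [ 0.48162485 -0.17043339 -0.03397701] [ 0.03748072 -0.22751131  0.62020053]
```

View pics/sc4.png

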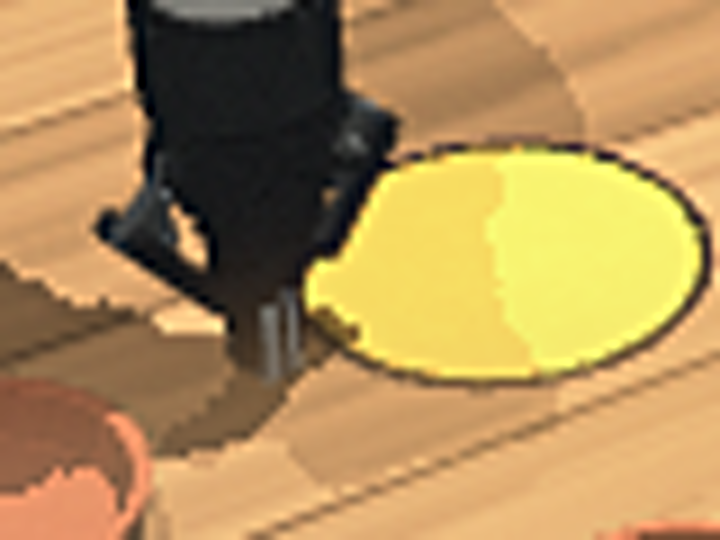

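Tip front edge at (275,380), close to but apparently not yet on the bench.

Request:
{"name": "apply_moves", "arguments": {"series": "0 0 0 0.001 0 0 0; 0 0 0 0.002 0 0 0; 0 0 0 0.003 0 0 0; 0 0 0 0.003 0 0 0"}}

```text
clock: 8.0
tcp_pos: [0.4816, -0.1704, -0.037]
orientation: [2.117, 0.21, -2.118]
contact_force: [-0.8, 0.3, -0.7]
grip_width: -0.0002
```

Request:
{"name": "apply_moves", "arguments": {"series": "0 0 0 0.001 0 0 0; 0 0 0 0.002 0 0 0; 0 0 0 0.002 0 0 0"}}

```text
clock: 8.38
tcp_pos: [0.4816, -0.1704, -0.039]
orientation: [2.117, 0.21, -2.118]
contact_force: [0.2, 0.0, -0.9]
grip_width: 0.0001
```

Request:
{"name": "apply_moves", "arguments": {"series": "0 0 0 0.001 0 0 0; 0 0 0 0.002 0 0 0; 0 0 0 0.002 0 0 0"}}

```text
clock: 8.75
tcp_pos: [0.4817, -0.1705, -0.0392]
orientation: [2.117, 0.21, -2.117]
contact_force: [-5.4, 2.5, 23.0]
grip_width: -0.0001
```

Request:
{"name": "apply_moves", "arguments": {"series": "0 0 0 0.001 0 0 0; 0 0 0 0.002 0 0 0; 0 0 0 0.002 0 0 0"}}

```text
clock: 9.12
tcp_pos: [0.4817, -0.1705, -0.0393]
orientation: [2.117, 0.209, -2.117]
contact_force: [-13.6, 4.8, 48.0]
grip_width: -0.0002
```

Request:
{"name": "apply_moves", "arguments": {"series": "0 0 0 0.001 0 0 0; 0 0 0 0.002 0 0 0; 0 0 0 0.002 0 0 0"}}

```text
clock: 9.5
tcp_pos: [0.4818, -0.1706, -0.0395]
orientation: [2.117, 0.208, -2.117]
contact_force: [-19.6, 6.5, 73.4]
grip_width: 0.0002
```

Contact found at reported z = -0.039, so the true tip is 39 mm above the reported TCP. Back over the saucer with that correction.

Request:
{"name": "apply_moves", "arguments": {"series": "0 0 0 -0.03 0 0 0; 0 0 0 -0.065 0 0 0; 0 0 0 -0.07 0.04 0 0; 0 0 0 -0.07 0.08 0 0; 0 0 0 -0.07 0.12 0 0; 0 0 0 -0.07 0.14 0 0; 0 0 0 -0.06 0.14 0 0; 0 0 0 -0.04 0.14 0 0; 0 0 0 -0.025 0.14 0 0; 0 0 0 -0.018 0.14 0 0; 0 0 0 -0.018 0.14 0 0"}}

```text
clock: 10.88
tcp_pos: [0.5088, -0.307, -0.0277]
orientation: [2.116, 0.212, -2.119]
contact_force: [0.2, -0.2, -0.7]
grip_width: 0.0002
```

Request:
{"name": "apply_moves", "arguments": {"series": "0 0 0 0 -0.015 0 0; 0 0 0 0 -0.03 0 0; 0 0 0 0 -0.036 0 0; 0 0 0 0 -0.042 0 0; 0 0 0 0 -0.048 0 0; 0 0 0 0 -0.055 0 0; 0 0 0 0 -0.065 0 0; 0 0 0 0 -0.075 0 0; 0 0 0 0 -0.085 0 0; 0 0 0 0 -0.095 0 0; 0 0 0 0 -0.1 0 0; 0 0 0 0 -0.1 0 0"}}

```text
clock: 12.38
tcp_pos: [0.4893, -0.2086, -0.027]
orientation: [2.117, 0.212, -2.118]
contact_force: [0.5, -0.1, 0.4]
grip_width: 0.0001
```

```bash
python3 look.py s2
```

```text
12.425 [ 0.48914    -0.20869963 -0.02708138] [-0.23180747  0.79911669 -1.19662683] 0.00025935783518709384
```

View pics/s2.png

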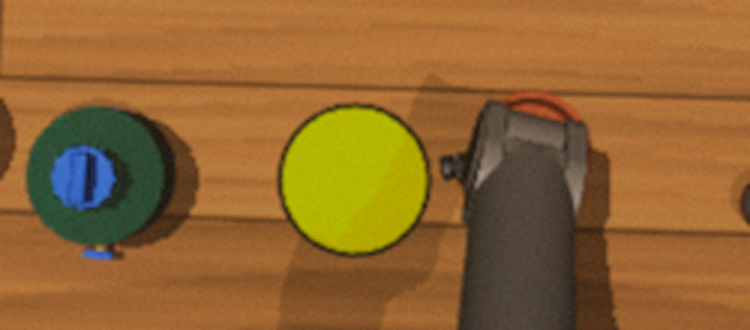

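The saucer is following now (arc at (545,100), was at 580). Continue.

Request:
{"name": "apply_moves", "arguments": {"series": "0 0 0 0 -0.01 0 0; 0 0 0 0 -0.025 0 0; 0 0 0 0 -0.042 0 0; 0 0 0 0 -0.06 0 0; 0 0 0 0 -0.078 0 0; 0 0 0 0 -0.096 0 0; 0 0 0 0 -0.114 0 0; 0 0 0 0 -0.13 0 0; 0 0 0 0 -0.144 0 0; 0 0 0 0 -0.154 0 0; 0 0 0 0 -0.16 0 0; 0 0 0 0 -0.16 0 0"}}

```text
clock: 13.92
tcp_pos: [0.458, -0.0521, -0.0269]
orientation: [2.117, 0.211, -2.117]
contact_force: [-0.1, 0.2, -0.1]
grip_width: 0.0001
```

```bash
python3 look.py s3; python3 -c "
from bench import *
from h import *
cv2.imwrite('pics/sc5.png',grab_frame('scene'))"
```

```text
terra (264, 218, 34, 40) [ 0.4694 -0.1034] 0.0509 (0.4677, -0.1018) 0.0641
13.975 [ 0.45806373 -0.05242865 -0.02689235] [ 0.05211247 -0.32059974 -0.26128256] 0.0003636583017785613
```

View pics/s3.png

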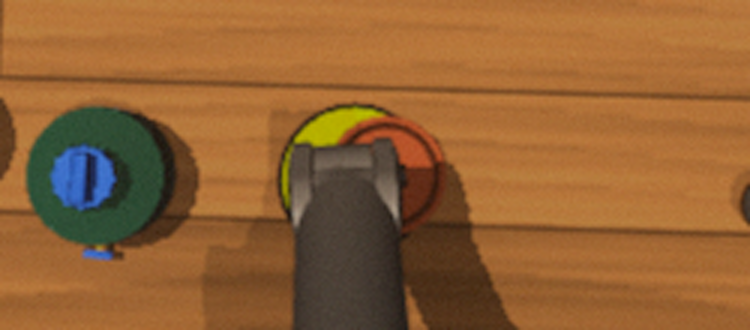

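View pics/sc5.png

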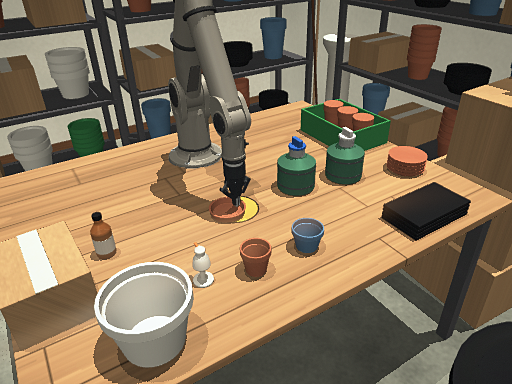

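Saucer centre measured at (0.468,-0.102), 41 mm short of the mat's centre and in line. Push 40 mm, lift off and look.

Request:
{"name": "apply_moves", "arguments": {"series": "0 0 0 0 -0.007 0 0; 0 0 0 0 -0.015 0 0; 0 0 0 0 -0.023 0 0; 0 0 0 0 -0.03 0 0; 0 0 0 0 -0.035 0 0; 0 0 0 0 -0.038 0 0; 0 0 0 0 -0.04 0 0; 0 0 0 0 -0.04 0 0; 0 0 0 0 -0.036 0 0; 0 0 0 -0.02 -0.036 0 0; 0 0 0 -0.06 -0.036 0 0; 0 0 0 -0.11 -0.036 0 0"}}

```text
clock: 15.52
tcp_pos: [0.45, -0.0174, 0.0836]
orientation: [2.115, 0.211, -2.12]
contact_force: [1.4, -1.2, 0.2]
grip_width: 0.0
```

Request:
{"name": "apply_moves", "arguments": {"series": "0 0 0 -0.05 -0.05 -0.02 0.5; 0 0 0 -0.1 -0.09 -0.03 1; 0 0 0 -0.13 -0.12 -0.03 1; 0 0 0 -0.15 -0.12 -0.03 1"}}

```text
clock: 16.02
tcp_pos: [0.4571, 0.11, 0.2356]
orientation: [2.119, 0.218, -2.111]
contact_force: [0.0, -0.6, -0.5]
grip_width: 0.0725
```

```bash
cat > look2.py <<'E'
from bench import *
from h import *
import sys
n=sys.argv[1]
ct=camera_info("top"); t=grab_frame("top"); cv2.imwrite(f"pics/{n}.png",cv2.resize(t[180:290,150:400],None,fx=3,fy=3,interpolation=cv2.INTER_CUBIC))
for c in comps(t,(0,130,70),(9,255,255),200):
    p=plane_fit(ct,c,.026)
    if p[0][1]<.3 and p[0][0]<.65: print("terra",cv2.boundingRect(c),*p)
for c in comps(t,(22,120,70),(38,255,255),20): print("yel",cv2.boundingRect(c),*plane_fit(ct,c,.0005))
cs=comps(t,(0,120,40),(38,255,255),300)
o=get_obs(); print(o['clock'],o['tcp_pos'],o['joints'].round(2),o['grip_width'])
print(R.from_rotvec(o['orientation']).as_matrix().round(3))
w=grab_frame("wrist"); cv2.imwrite(f"pics/{n}w.png",w)
E
python3 look2.py s4
```

```text
terra (248, 221, 38, 38) [ 0.4604 -0.0596] 0.0576 (0.4586, -0.059) 0.0622
yel (244, 215, 49, 48) [ 0.4602 -0.0621] 0.0745 (0.4611, -0.0628) 0.0816
16.075 [0.45826992 0.1085261  0.23718452] [-0.22  0.1  -0.16  1.96  0.02  1.07 -1.75] 0.07877939219361019
[[ 0.005  0.2   -0.98 ]
 [ 0.002 -0.98  -0.2  ]
 [-1.    -0.001 -0.006]]
```

View pics/s4.png

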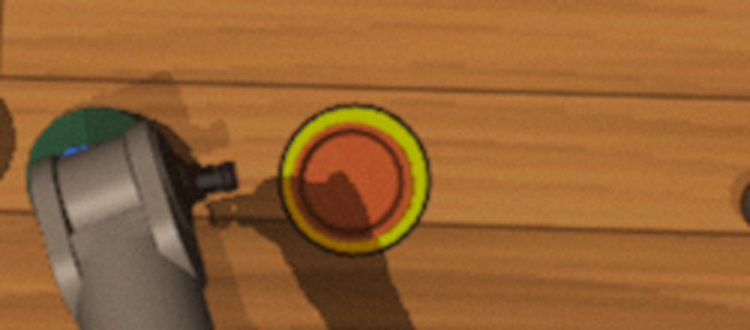

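View pics/s4w.png

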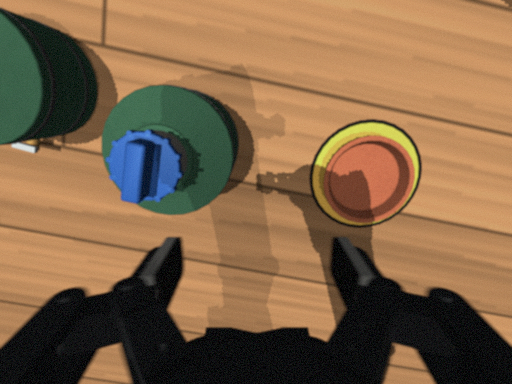

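```bash
python3 - <<'E'
from bench import *
from h import *
a=cv2.imread("pics/s4.png")
ct=camera_info("top")
hsv=cv2.cvtColor(a,cv2.COLOR_BGR2HSV)
for y in (150,165,180): print([tuple(hsv[y,x]) for x in range(276,310,3)]); print([tuple(hsv[y,x]) for x in range(398,436,3)])
roi=a[95:265,270:440]
for nm,lo,hi,z in [("terra",(0,120,40),(14,255,255),.026),("yel",(20,150,60),(38,255,255),.0005)]:
    for c in comps(roi,lo,hi,1500):
        h=cv2.convexHull(c); c2=(c.astype(float)+[270,95]+.5)/3-.5+[150,180]
        h2=(h.astype(float)+[270,95]+.5)/3-.5+[150,180]
        print(nm,cv2.boundingRect(c),plane_fit(ct,c2,z),plane_fit(ct,h2,z))
E
```

```text
[(np.uint8(14), np.uint8(174), np.uint8(176)), (np.uint8(14), np.uint8(172), np.uint8(181)), (np.uint8(13), np.uint8(169), np.uint8(149)), (np.uint8(16), np.uint8(150), np.uint8(80)), (np.uint8(29), np.uint8(228), np.uint8(112)), (np.uint8(30), np.uint8(253), np.uint8(169)), (np.uint8(30), np.uint8(255), np.uint8(180)), (np.uint8(28), np.uint8(255), np.uint8(177)), (np.uint8(21), np.uint8(224), np.uint8(179)), (np.uint8(11), np.uint8(200), np.uint8(181)), (np.uint8(8), np.uint8(200), np.uint8(154)), (np.uint8(8), np.uint8(195), np.uint8(97))]
[(np.uint8(9), np.uint8(203), np.uint8(176)), (np.uint8(13), np.uint8(217), np.uint8(160)), (np.uint8(23), np.uint8(248), np.uint8(151)), (np.uint8(30), np.uint8(255), np.uint8(172)), (np.uint8(30), np.uint8(255), np.uint8(182)), (np.uint8(30), np.uint8(255), np.uint8(180)), (np.uint8(30), np.uint8(255), np.uint8(174)), (np.uint8(29), np.uint8(245), np.uint8(124)), (np.uint8(22), np.uint8(184), np.uint8(72)), (np.uint8(12), np.uint8(163), np.uint8(108)), (np.uint8(14), np.uint8(172), np.uint8(168)), (np.uint8(14), np.uint8(176), np.uint8(181)), 
[... 2068 characters left out ...]
nt8(255), np.uint8(183)), (np.uint8(30), np.uint8(255), np.uint8(178)), (np.uint8(30), np.uint8(246), np.uint8(140)), (np.uint8(24), np.uint8(198), np.uint8(90)), (np.uint8(11), np.uint8(166), np.uint8(118)), (np.uint8(14), np.uint8(172), np.uint8(166))]
terra (22, 28, 119, 118) (array([ 0.458 , -0.0594]), 0.0637, (0.4583, -0.0595), 0.0648) (array([ 0.4579, -0.0595]), 0.0642, (0.4583, -0.0595), 0.0648)
terra (0, 0, 170, 170) (array([ 0.4621, -0.0654]), 0.0987, (0.461, -0.0625), 0.1296) (array([ 0.4609, -0.0624]), 0.1295, (0.461, -0.0625), 0.1296)
yel (10, 10, 149, 149) (array([ 0.4613, -0.0631]), 0.081, (0.4602, -0.0624), 0.0828) (array([ 0.4608, -0.0627]), 0.0819, (0.4602, -0.0624), 0.0828)
```

The saucer is about 4 mm off centre, at (0.458,-0.0595) against (0.4605,-0.0625). I'll nudge it back from the inside.

Request:
{"name": "apply_moves", "arguments": {"series": "0 0 0 0.01 0.03 0.005 0; 0 0 0 0.03 0.08 0.015 0; 0 0 0 0.06 0.13 0.025 0; 0 0 0 0.1 0.165 0.032 0; 0 0 0 0.15 0.175 0.034 0; 0 0 0 0.2 0.175 0.034 0; 0 0 0 0.24 0.175 0.034 0; 0 0 0 0.258 0.175 0.034 0; 0 0 0 0.264 0.175 0.034 0; 0 0 0 0.264 0.175 0.034 0"}}

```text
clock: 17.38
tcp_pos: [0.4573, -0.0726, -0.0312]
orientation: [2.117, 0.209, -2.119]
contact_force: [0.4, -0.3, 0.1]
grip_width: -0.0003
```

Request:
{"name": "apply_moves", "arguments": {"series": "0 0 0 -0.003 0.01 -0.002 0; 0 0 0 -0.003 0.02 -0.004 0; 0 0 0 -0.003 0.028 -0.004 0; 0 0 0 -0.003 0.033 -0.004 0; 0 0 0 -0.003 0.036 -0.004 0; 0 0 0 -0.003 0.038 -0.004 0; 0 0 0 -0.003 0.039 -0.004 0; 0 0 0 -0.003 0.039 -0.004 0; 0 0 0 -0.003 0.03 -0.004 0; 0 0 0 -0.04 0.02 -0.004 0; 0 0 0 -0.09 0 -0.004 0; 0 0 0 -0.15 -0.03 -0.004 0"}}

```text
clock: 18.88
tcp_pos: [0.4556, -0.0443, 0.1161]
orientation: [2.117, 0.208, -2.12]
contact_force: [1.8, 0.3, 0.3]
grip_width: -0.0005
```

Request:
{"name": "apply_moves", "arguments": {"series": "0 0 0 -0.05 -0.05 -0.005 0.5; 0 0 0 -0.08 -0.1 -0.015 1; 0 0 0 -0.1 -0.15 -0.025 1; 0 0 0 -0.115 -0.19 -0.03 1; 0 0 0 -0.115 -0.19 -0.03 1; 0 0 0 -0.115 -0.19 -0.03 1"}}

```text
clock: 19.62
tcp_pos: [0.4482, 0.147, 0.2295]
orientation: [2.117, 0.208, -2.118]
contact_force: [0.2, -1.0, -0.5]
grip_width: 0.0855
```

```bash
cat > sau.py <<'E'
from bench import *
from h import *
import sys
n=sys.argv[1]
ct=camera_info("top"); t=grab_frame("top"); a=cv2.resize(t[180:290,150:400],None,fx=3,fy=3,interpolation=cv2.INTER_CUBIC)
cv2.imwrite(f"pics/{n}.png",a)
roi=a[95:265,270:440]
for nm,lo,hi,z in [("terra",(0,120,40),(13,255,255),.026),("yel",(20,150,60),(38,255,255),.0005)]:
    for c in comps(roi,lo,hi,1500):
        h=cv2.convexHull(c); h2=(h.astype(float)+[270,95]+.5)/3-.5+[150,180]
        print(nm,plane_fit(ct,h2,z))
o=get_obs(); print(o['clock'],o['tcp_pos'],o['joints'].round(2),o['grip_width'])
print(R.from_rotvec(o['orientation']).as_matrix().round(3))
ci=camera_info("wrist");w=grab_frame("wrist"); cv2.imwrite(f"pics/{n}w.png",w)
import pickle; pickle.dump((ci,o),open(f"pics/{n}.pkl","wb"))
E
python3 sau.py s5
```

```text
terra (array([ 0.4593, -0.0691]), 0.064, (0.4594, -0.069), 0.0647)
yel (array([ 0.4604, -0.0626]), 0.0822, (0.46, -0.0623), 0.083)
19.675 [0.44818594 0.14645822 0.22934037] [-0.3   0.11 -0.16  1.97  0.02  1.07 -1.85] 0.08545217797950452
[[-0.001  0.195 -0.981]
 [-0.001 -0.981 -0.195]
 [-1.     0.001  0.001]]
```

View pics/s5.png

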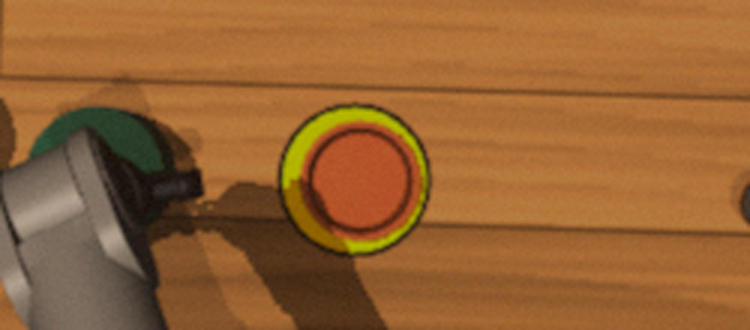

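View pics/s5w.png

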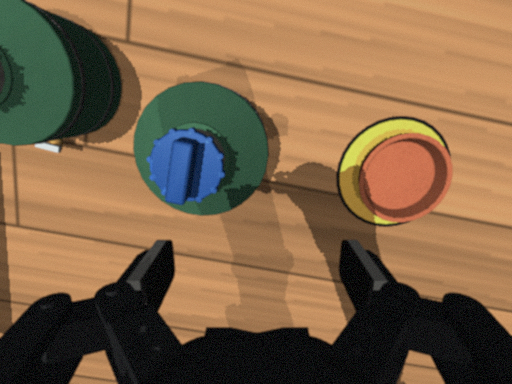

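The nudge overshot: the saucer is now 6.5 mm off in -y. Both sides' contact offsets are now known (47 mm and 42 mm), so one more push from the known side.

Request:
{"name": "apply_moves", "arguments": {"series": "0 0 0 0.01 0.04 0.005 0; 0 0 0 0.03 0.09 0.012 0; 0 0 0 0.06 0.14 0.02 0; 0 0 0 0.1 0.185 0.027 0; 0 0 0 0.15 0.2 0.03 0; 0 0 0 0.2 0.205 0.03 0; 0 0 0 0.235 0.205 0.03 0; 0 0 0 0.25 0.205 0.03 0; 0 0 0 0.256 0.205 0.03 0; 0 0 0 0.256 0.205 0.03 0"}}

```text
clock: 20.98
tcp_pos: [0.4599, -0.0589, -0.0254]
orientation: [2.119, 0.21, -2.116]
contact_force: [-0.2, 0.5, 0.4]
grip_width: -0.0004
```

Request:
{"name": "apply_moves", "arguments": {"series": "0 0 0 0.002 -0.012 0 0; 0 0 0 0.002 -0.024 0 0; 0 0 0 0.002 -0.032 0 0; 0 0 0 0.002 -0.037 0 0; 0 0 0 0.002 -0.04 0 0; 0 0 0 0.002 -0.042 0 0; 0 0 0 0.002 -0.043 0 0; 0 0 0 0.002 -0.043 0 0; 0 0 0 0.002 -0.036 0 0; 0 0 0 -0.04 -0.036 0 0; 0 0 0 -0.09 -0.04 0 0; 0 0 0 -0.15 -0.06 0 0"}}

```text
clock: 22.48
tcp_pos: [0.4464, -0.0006, 0.1241]
orientation: [2.116, 0.209, -2.121]
contact_force: [0.5, -0.4, -0.6]
grip_width: -0.0003
```

Request:
{"name": "apply_moves", "arguments": {"series": "0 0 0 -0.05 -0.05 -0.01 0.5; 0 0 0 -0.08 -0.09 -0.02 1; 0 0 0 -0.1 -0.13 -0.025 1; 0 0 0 -0.11 -0.16 -0.03 1; 0 0 0 -0.11 -0.16 -0.03 1; 0 0 0 -0.11 -0.16 -0.03 1"}}

```text
clock: 23.22
tcp_pos: [0.445, 0.1617, 0.2326]
orientation: [2.116, 0.209, -2.119]
contact_force: [0.1, -0.9, -0.4]
grip_width: 0.0858
```

```bash
python3 sau.py s6
```

```text
terra (array([ 0.4583, -0.0632]), 0.064, (0.4588, -0.0629), 0.065)
yel (array([ 0.4604, -0.0627]), 0.0822, (0.4598, -0.0623), 0.0829)
23.275 [0.44506357 0.1612777  0.23250799] [-0.37  0.11 -0.12  1.96  0.01  1.07 -1.87] 0.0855639274519517
[[-0.002  0.195 -0.981]
 [-0.001 -0.981 -0.195]
 [-1.     0.001  0.002]]
```

View pics/s6.png

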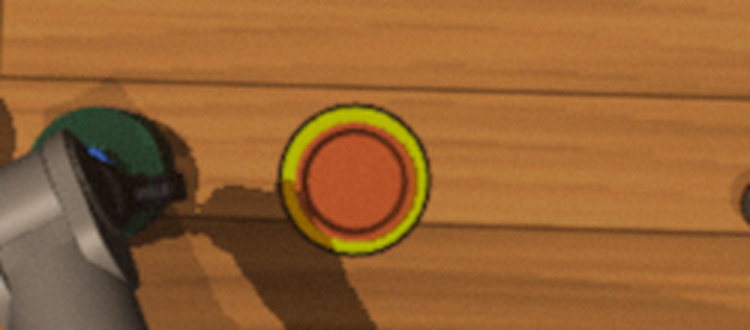

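View pics/s6w.png

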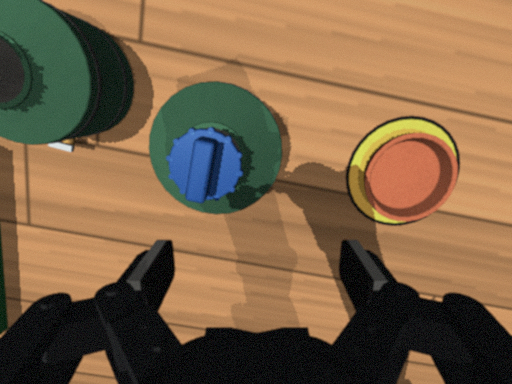

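Saucer is now within 2 mm of the mat centre. Wrist view: cap at (205,163), bar tilted slightly. Measuring the cap next.

```bash
python3 - <<'E'
from h import *
import pickle
from bench import camera_info
ci,o=pickle.load(open("pics/s6.pkl","rb")); w=cv2.imread("pics/s6w.png")
cv2.imwrite("pics/capz.png",cv2.resize(w[115:210,155:250],None,fx=6,fy=6,interpolation=cv2.INTER_CUBIC))
for c in comps(w,(100,120,40),(125,255,255),300): print("wrist disc hull",plane_fit(ci,cv2.convexHull(c),.179),cv2.boundingRect(c))
t=cv2.imread("pics/top0.png"); ct=camera_info("top")
for c in comps(t,(105,150,60),(125,255,255),200): print("top disc",plane_fit(ct,cv2.convexHull(c),.179))
# tank outline at z .112 in top
u=cv2.resize(t[200:285,140:220],None,fx=3,fy=3,interpolation=cv2.INTER_CUBIC)
for c in comps(u,(60,60,20),(100,255,255),3000): print(cv2.boundingRect(c),plane_fit(ct,(cv2.convexHull(c).astype(float)+.5)/3-.5+[140,200],.112))
E
```

```text
wrist disc hull (array([0.4592, 0.2099]), 0.0332, (0.4584, 0.2091), 0.0342) (166, 127, 78, 76)
top disc (array([0.4593, 0.2053]), 0.0314, (0.4594, 0.2055), 0.0322)
(59, 49, 135, 134) (array([0.4595, 0.2046]), 0.0696, (0.4594, 0.2045), 0.0705)
```

View pics/capz.png

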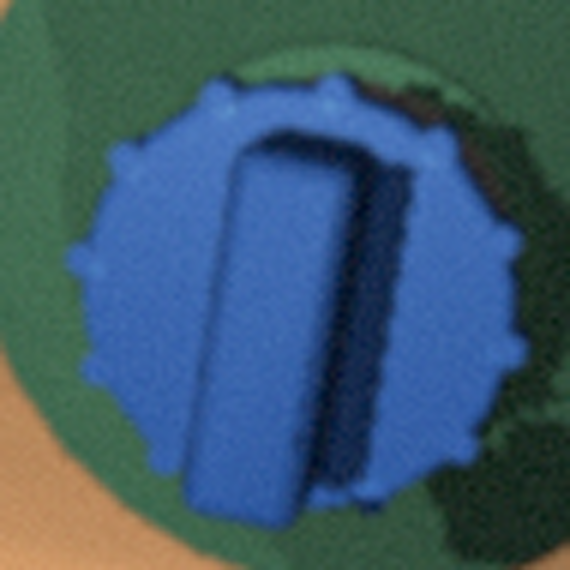

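```bash
python3 - <<'E'
from h import *
import pickle
ci,o=pickle.load(open("pics/s6.pkl","rb"))
f=lambda u,v:ray(ci,((u+.5)/6-.5+155,(v+.5)/6-.5+115),.204)
A,B,C,D=f(237,155),f(188,510),f(360,165),f(297,522)
for a,b in((A,B),(C,D)): d=a-b; print(d,np.degrees(np.arctan2(d[1],d[0])))
print((A+B+C+D)/4, np.linalg.norm(A-C),np.linalg.norm(A-B))
E
```

```text
[ 0.04709377 -0.00023982  0.        ] -0.2917716748362493
[ 0.04770398 -0.00101431  0.        ] -1.2180739321548397
[0.46024383 0.2096564  0.204     ] 0.015091661118175984 0.04709437744490748
```

Bar lies along x (about -1°), cap centre about (0.4595, 0.2075) in arm coordinates. Flipping the wrist so the last joint has range both ways, then lowering over the bar.

Request:
{"name": "apply_moves", "arguments": {"series": "-0.183 0 0 0 -0.004 -0.002 1; -0.367 0 0 0 -0.008 -0.004 1; -0.55 0 0 0 -0.012 -0.006 1; -0.733 0 0 0 -0.016 -0.008 1; -0.917 0 0 0 -0.02 -0.01 1; -1.1 0 0 0 -0.024 -0.012 1; -1.283 0 0 0 -0.028 -0.014 1; -1.467 0 0 0 -0.032 -0.017 1; -1.65 0 0 0 -0.035 -0.019 1; -1.833 0 0 0 -0.038 -0.021 1; -2.017 0 0 0 -0.041 -0.023 1; -2.2 0 0 0 -0.043 -0.023 1"}}

```text
clock: 24.82
tcp_pos: [0.4597, 0.2081, 0.2327]
orientation: [0.578, 1.493, -0.579]
contact_force: [0.5, 0.2, -0.2]
grip_width: 0.0854
```

Request:
{"name": "apply_moves", "arguments": {"series": "-0.182 0 0 0 0 0 1; -0.364 0 0 0 0 0 1; -0.546 0 0 0 0 0 1; -0.727 0 0 0 0 0 1; -0.727 0 0 0 0 0 1; -0.727 0 0 0 0 0 1"}}

```text
clock: 25.58
tcp_pos: [0.4597, 0.2086, 0.2331]
orientation: [0.016, 1.571, -0.017]
contact_force: [0.6, -0.2, -0.9]
grip_width: 0.0856
```

```bash
python3 sau.py c1; python3 - <<'E'
from h import *
import pickle
ci,o=pickle.load(open("pics/c1.pkl","rb")); w=cv2.imread("pics/c1w.png")
for c in comps(w,(100,120,40),(125,255,255),300): print("wrist disc hull",plane_fit(ci,cv2.convexHull(c),.179),cv2.boundingRect(c))
E
```

```text
terra (array([ 0.4585, -0.0637]), 0.0638, (0.4588, -0.0638), 0.0644)
yel (array([ 0.4599, -0.0623]), 0.0826, (0.4601, -0.0623), 0.083)
25.625 [0.45964411 0.20884466 0.23311357] [-0.18  0.18 -0.42  1.88  0.08  1.09  0.92] 0.08522107521370877
[[-0.    0.02  1.  ]
 [-0.    1.   -0.02]
 [-1.   -0.   -0.  ]]
wrist disc hull (array([0.4597, 0.2103]), 0.0333, (0.4602, 0.2107), 0.0347) (220, 154, 75, 76)
```

View pics/c1w.png

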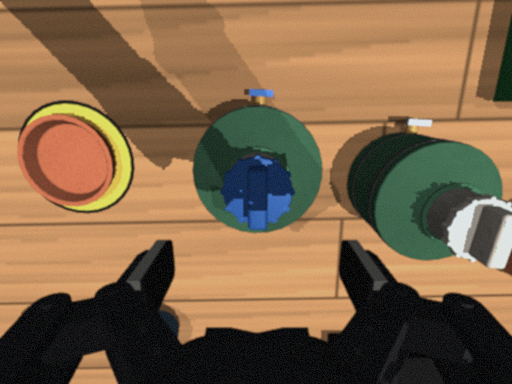

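Bar centred between the fingers (column 257). Lower 89 mm and close.

Request:
{"name": "apply_moves", "arguments": {"series": "0 0 0 0.03 0 0 1; 0 0 0 0.06 0 0 1; 0 0 0 0.08 0 0 1; 0 0 0 0.089 0 0 1; 0 0 0 0.089 0 0 0.5; 0 0 0 0.089 0 0 0; 0 0 0 0.089 0 0 0; 0 0 0 0.089 0 0 0; 0 0 0 0.089 0 0 0", "force": 50}}

```text
clock: 26.8
tcp_pos: [0.4601, 0.2096, 0.145]
orientation: [0.014, 1.57, -0.013]
contact_force: [-1.1, -0.6, 5.5]
grip_width: 0.0149
```

```bash
python3 sau.py c2; python3 -c "
from bench import *
o=get_obs();print(o['contact_force'],o['moment'])
import cv2; cv2.imwrite('pics/c2s.png',cv2.resize(grab_frame('scene')[100:210,240:380],None,fx=5,fy=5))"
```

```text
terra (array([ 0.4586, -0.0637]), 0.0638, (0.4588, -0.0637), 0.0643)
yel (array([ 0.4599, -0.0623]), 0.0825, (0.46, -0.0623), 0.083)
26.85 [0.46013629 0.20956649 0.14502961] [-0.2   0.28 -0.41  1.98  0.14  0.9   0.87] 0.01514866332259058
[[ 0.001  0.017  1.   ]
 [ 0.     1.    -0.017]
 [-1.     0.     0.001]]
[-1.15055989 -0.75789109  5.705829  ] [-0.12480851  0.13493496 -0.06600348]
```

View pics/c2s.png

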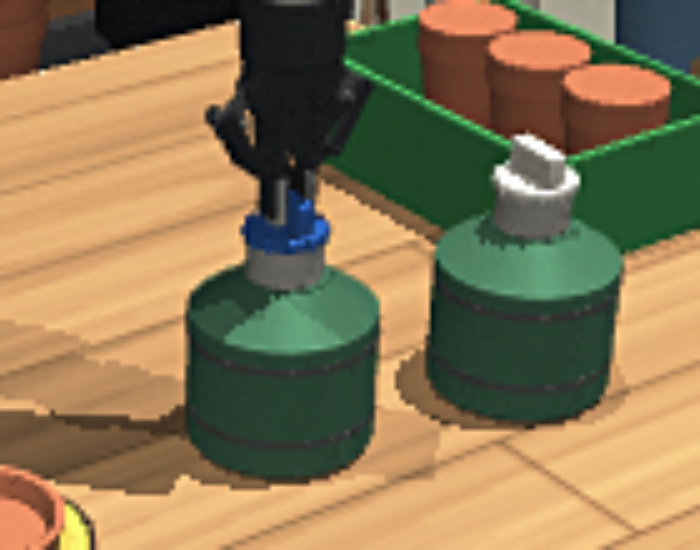

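Gripped (15 mm, bar between the pads, tank untouched). Try clockwise first, gently to 20°.

Request:
{"name": "apply_moves", "arguments": {"series": "0.07 0 0 -0.0005 0 0 0; 0.14 0 0 -0.0005 0 0 0; 0.2 0 0 -0.0005 0 0 0; 0.26 0 0 -0.0005 0 0 0; 0.3 0 0 -0.0005 0 0 0; 0.34 0 0 -0.0005 0 0 0; 0.34 0 0 -0.0005 0 0 0"}}

```text
clock: 27.82
tcp_pos: [0.4598, 0.2095, 0.145]
orientation: [0.28, 1.552, -0.279]
contact_force: [0.4, -0.7, 2.7]
grip_width: 0.0148
```

```bash
cat > st.py <<'E'
from bench import *
from h import *
o=get_obs(); M=R.from_rotvec(o['orientation']).as_matrix()
print(o['clock'],o['tcp_pos'].round(4),"F",o['contact_force'].round(1),"M",o['moment'].round(2),"yaw",np.degrees(np.arctan2(M[1,1],M[0,1])).round(2)-90,"j7",o['joints'][6].round(2),o['grip_width'].round(4))
E
python3 st.py
```

```text
Traceback (most recent call last):
  File "st.py", line 4, in <module>
    print(o['clock'],o['tcp_pos'].round(4),"F",o['contact_force'].round(1),"M",o['moment'].round(2),"yaw",np.degrees(np.arctan2(M[1,1],M[0,1])).round(2)-90,"j7",o['joints'][6].round(2),o['grip_width'].round(4))
                                                                                                                                                                                         ^^^^^^^^^^^^^^^^^^^^^
AttributeError: 'float' object has no attribute 'round'
```

```bash
sed -i "s/o\['grip_width'\].round(4)/round(o['grip_width'],4)/" st.py; python3 st.py; python3 -c "
from bench import *
import cv2
cv2.imwrite('pics/c3w.png',grab_frame('wrist')[100:300,150:370])
cv2.imwrite('pics/c3s.png',cv2.resize(grab_frame('scene')[100:210,240:380],None,fx=5,fy=5))"
```

```text
27.825 [0.4598 0.2095 0.145 ] F [ 0.4 -0.7  2.7] M [-0.   -0.06 -0.05] yaw -20.430000000000007 j7 0.55 0.0148
```

View pics/c3w.png

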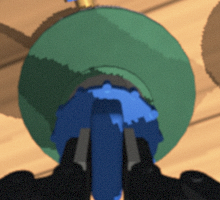

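View pics/c3s.png

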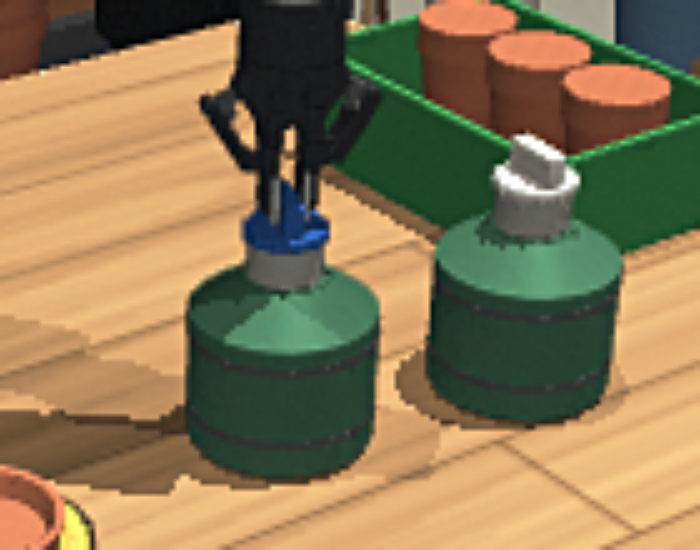

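Turned past 15° with no resisting moment and the bar still square in the pads: clockwise is the right way. On to 60°.

Request:
{"name": "apply_moves", "arguments": {"series": "0.08 0 0 0 0 0 0; 0.16 0 0 0 0 0 0; 0.24 0 0 0 0 0 0; 0.32 0 0 0 0 0 0; 0.4 0 0 0 0 0 0; 0.48 0 0 0 0 0 0; 0.55 0 0 0 0 0 0; 0.61 0 0 0 0 0 0; 0.66 0 0 0 0 0 0; 0.695 0 0 0 0 0 0; 0.695 0 0 0 0 0 0"}}

```text
clock: 29.3
tcp_pos: [0.4598, 0.2095, 0.145]
orientation: [0.819, 1.411, -0.818]
contact_force: [0.4, -0.3, 4.8]
grip_width: 0.0153
```

```bash
python3 st.py
```

```text
29.3 [0.4598 0.2095 0.145 ] F [ 0.4 -0.3  4.8] M [-0.02 -0.03 -0.1 ] yaw -60.25 j7 -0.11 0.0153
```

Yaw is -60°. Lift straight, first a few millimetres.

Request:
{"name": "apply_moves", "arguments": {"series": "0 0 0 -0.002 0 0 0; 0 0 0 -0.004 0 0 0; 0 0 0 -0.007 0 0 0; 0 0 0 -0.01 0 0 0; 0 0 0 -0.01 0 0 0"}}

```text
clock: 29.92
tcp_pos: [0.4598, 0.2094, 0.1551]
orientation: [0.819, 1.411, -0.819]
contact_force: [0.6, 0.2, -1.4]
grip_width: 0.0149
```

```bash
python3 st.py
```

```text
29.925 [0.4598 0.2094 0.1551] F [ 0.6  0.2 -1.4] M [0.03 0.03 0.02] yaw -60.260000000000005 j7 -0.1 0.0149
```

Free. Lift higher, then carry it over the saucer.

Request:
{"name": "apply_moves", "arguments": {"series": "0 0 0 -0.01 0 0 0; 0 0 0 -0.025 0 0 0; 0 0 0 -0.045 0 0 0; 0 0 0 -0.06 0 0 0; 0 0 0 -0.06 -0.01 0.0175 0; 0 0 0 -0.06 -0.025 0.0437 0; 0 0 0 -0.06 -0.04 0.07 0; 0 0 0 -0.06 -0.055 0.0962 0; 0 0 0 -0.06 -0.07 0.1225 0; 0 0 0 -0.06 -0.085 0.1487 0; 0 0 0 -0.06 -0.1 0.175 0; 0 0 0 -0.06 -0.115 0.2012 0"}}

```text
clock: 31.42
tcp_pos: [0.4597, -0.0233, 0.2156]
orientation: [0.819, 1.41, -0.818]
contact_force: [-0.1, -0.3, -1.8]
grip_width: 0.0147
```

Request:
{"name": "apply_moves", "arguments": {"series": "0 0 0 0 -0.008 0.014 0; 0 0 0 0 -0.014 0.0245 0; 0 0 0 0 -0.0187 0.0327 0; 0 0 0 0 -0.0187 0.0327 0; 0 0 0 0 -0.0187 0.0327 0; 0 0 0 0 -0.0187 0.0327 0"}}

```text
clock: 32.17
tcp_pos: [0.4596, -0.0594, 0.2148]
orientation: [0.818, 1.411, -0.818]
contact_force: [-0.4, 0.1, -1.2]
grip_width: 0.0146
```

```bash
python3 st.py; python3 -c "
from bench import *
import cv2
cv2.imwrite('pics/f1w.png',grab_frame('wrist'))
cv2.imwrite('pics/f1t.png',grab_frame('top'))
cv2.imwrite('pics/f1s.png',grab_frame('scene'))
import pickle;pickle.dump(camera_info('wrist'),open('pics/f1.pkl','wb'))"
```

```text
32.175 [ 0.4596 -0.0594  0.2148] F [-0.4  0.1 -1.2] M [0.   0.03 0.04] yaw -60.2 j7 0.51 0.0146
```

View pics/f1w.png

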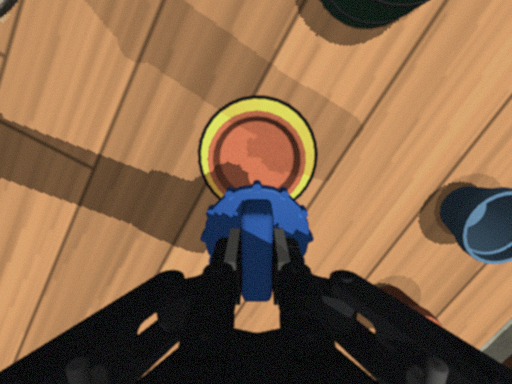

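View pics/f1s.png

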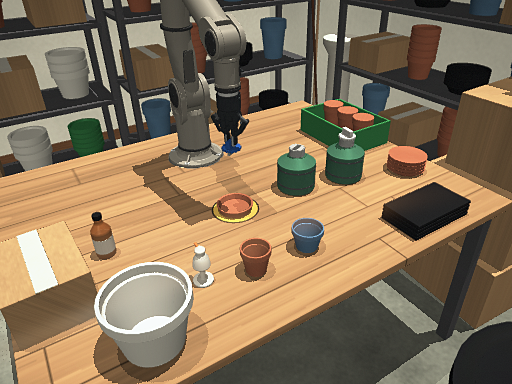

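View pics/f1t.png

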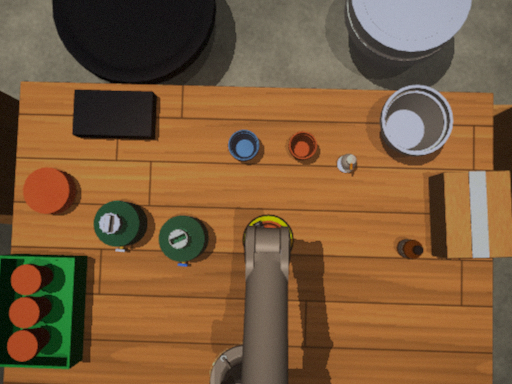

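Wrist view: the saucer is inside the yellow mat at (257,150) and the cap is held square. Scene view: the cap is at (231,149), tank mouth empty. Now checking that the cap is over the saucer's middle.

```bash
python3 - <<'E'
from bench import *
from h import *
s=cv2.imread("pics/f1s.png"); ci=camera_info("scene")
for c in comps(s[120:170,200:260],(105,120,40),(125,255,255),20): print([a+b for a,b in zip(cv2.boundingRect(c),(200,120,0,0))])
print("expected disc",proj(ci,[.4595,-.064,.244]), proj(ci,[.4595,-.060,.244]))
print("sau",proj(ci,[.4588,-.0637,.026]))
import pickle
w=cv2.imread("pics/f1w.png"); cw=pickle.load(open("pics/f1.pkl","rb"))
for c in comps(w,(22,150,100),(38,255,255),500): print("mat wrist",plane_fit(cw,cv2.convexHull(c)[cv2.convexHull(c)[:,0,1]<190].reshape(-1,1,2),.0005))
cap=comps(w,(100,120,40),(120,255,255),2000)
for c in cap:
  h=cv2.convexHull(c); h=h[h[:,0,1]<235].reshape(-1,1,2); print("cap wrist",cv2.boundingRect(c),plane_fit(cw,h,.249))
E
```

```text
[222, 138, 19, 16]
expected disc [229.70803939 147.36247558] [230.78060526 147.04959231]
sau [233.13304638 202.41837537]
cap wrist (201, 181, 111, 119) (array([ 0.4569, -0.0548]), 0.0303, (0.4506, -0.0437), 0.0276)
```

Cap is within ~3 mm of the saucer's axis; a small trim, settle, verify.

Request:
{"name": "apply_moves", "arguments": {"series": "0 0 0 0 -0.001 0.002 0; 0 0 0 0 -0.001 0.002 0; 0 0 0 0 -0.001 0.002 0; 0 0 0 0 -0.001 0.002 0; 0 0 0 0 -0.001 0.002 0; 0 0 0 0 -0.001 0.002 0"}}

```text
clock: 33.08
tcp_pos: [0.4597, -0.0623, 0.2148]
orientation: [0.819, 1.411, -0.819]
contact_force: [1.6, 0.6, -1.4]
grip_width: 0.0151
```

```bash
python3 st.py; python3 - <<'E'
from bench import *
from h import *
o=get_obs(); print(abs(o['qvel']).max())
t=grab_frame("top"); a=cv2.imread("pics/top0.png"); ct=camera_info("top")
for nm,im in(("before",a),("now",t)):
  for c in comps(im,(100,80,40),(120,255,255),300)+comps(im,(0,130,90),(9,255,255),250): 
    x=cv2.boundingRect(c)
    if x[0]>200: print(nm,x)
for r in ((330,140,30,40),(390,230,40,35),(90,195,60,60)):
  x,y,w,h=r; print(r,cv2.absdiff(t[y:y+h,x:x+w],a[y:y+h,x:x+w]).max(2).mean().round(1))
cv2.imwrite("pics/f2s.png",cv2.resize(grab_frame("scene")[110:260,170:370],None,fx=4,fy=4))
E
```

```text
33.075 [ 0.4597 -0.0623  0.2148] F [ 1.6  0.6 -1.4] M [-0.04  0.02 -0.01] yaw -60.260000000000005 j7 0.52 0.0151
0.0014887120819546444
before (229, 131, 30, 30)
before (324, 208, 39, 39)
before (289, 132, 28, 28)
now (229, 130, 30, 31)
now (289, 132, 28, 28)
(330, 140, 30, 40) 4.7
(390, 230, 40, 35) 4.8
(90, 195, 60, 60) 4.4
```

View pics/f2s.png

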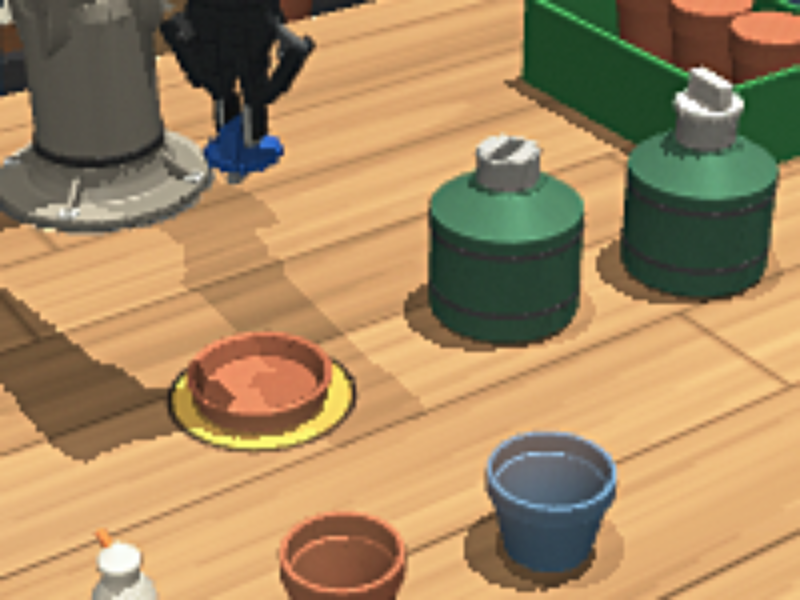

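The final view shows the saucer inside the mat (260,385), the tank mouth empty with its slot (508,150), the white cap in place, and the blue cap held upright and still (243,145).

```bash
python3 -c "
from bench import *
print(hand_in())"
```

```text
the job is handed in; nothing more can be done
None
```

The job is done and handed in at about 33 s of the 64 s allowed. The saucer sits on the mat, and the blue cap is off its tank and held over the saucer.

**Saucer:** I dragged it along the bench from inside its rim, without lifting it. After two small corrections, the top camera put it about 2 mm from the mat's centre.

**Cap:** Clockwise, seen from above, turned out to be the right way. It passed 15° with no resistance, I turned it to 60°, and it lifted out freely. It is still gripped across its bar (15 mm opening), upright, and still to within 0.0015 rad/s. Its underside is roughly 0.24 m above the bench and its axis a few mm from the saucer's.

**Bystanders:** The bird, bottle, both pots, second tank and white cap showed no change between the first and last top views.

**What went wrong or disagreed:**
- **Fingertip position:** the real fingertips are about 39 mm behind the reported TCP. My first pass went over the saucer's rim without touching it. I found the offset by pressing on the bench, which reached 73 N at the wrist, against the 120 N limit.
- **Overshoot:** my first saucer correction overshot, leaving it 6.5 mm off centre until the second one fixed it.
- **Cameras:** the scene and wrist cameras read about 3–6 mm away from the top camera in y. The cap's centring over the saucer is therefore only known to a few mm.

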